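# Open the tank's safety cap and hang it on the carton

## Robot

A 6-joint arm with a two-finger parallel gripper is mounted at the origin on a cart in front of the work surface, level with it; the furniture and walls round the work are solid. World frame = base frame: x ahead of the robot, y to its left, z up, the work surface at z = 0. Lengths are in m, angles in rad, forces in N, time in s.
With the tool pointing down it reaches from about 0.3 to 0.825 m from the base axis. Payload 5.4 kg.
Tool frame: the origin (TCP) lies between the finger pads; the fingertips stand 14 mm ahead of it and the grasp point (between the pads) lies 5 mm behind it; z points along the fingers, y is the line along which they close (so a half turn about z gives the same grasp; the last joint's range is limited). The gripper opens to 92 mm and grips with 3 to 60 N. Pads are 20 mm wide; open, the fingers measure 128 mm over their backs; the gripper's body (75 mm by 189 mm) begins 69 mm behind the grasp point.
Start: joints at [-0.21, 0.158, 1.597, -0, 1.386, -0.21], TCP at [0.575, -0, 0.229] pointing down, gripper open.
Joint ranges: [-2.91, 2.91], [-0.94, 2.29], [0.18, 2.7], [-1.29, 4.43], [0.17, 2.64], [-3, 3]. Speed limits (rad/s): [2.57, 2.57, 3.14, 3.14, 3.14, 3.14].

## Interface

Orientations are given as a unit quaternion [x, y, z, w].
In Python, from rig import monitor, eyes, r gives the robot as it stands.
- The arm moves only by the shell command python3 -m crank 'ROWS'. ROWS is JSON, a list of rows, each a list of 7 numbers: the turn, a rotation vector about the tool's x, y, z in rad, then the shift along the tool's x, y, z in m, then the gripper command: -1 is shut, 1 is fully open, values between are in proportion. A call has 1 to 12 rows; each row shifts and turns the commanded pose from where the row before left it, along the tool's axes as they then stand; what a row does not reach is not made up. A row lasts 1/12 s, in which the tool goes at most 41.7 mm and 7.16 degrees, less where a joint would pass 70% of its speed; a pose out of reach is approached as far as the arm can. A call is refused whole if a number of a shift passes 0.0417 or a number of a turn 0.125, either way. A call with a gripper value outside its range is refused whole. The fingers move at their own pace and stop on an object; the grip force is fixed at half the most. Time passes only in rows, so rows that do not move let the fingers close. It gives the time, the measured TCP pose, the force, the opening and the grip force at its end, in the units of the state.
- monitor.read_state(): the state, without advancing time (a new reading comes with each control period).
- eyes.read_camera(name): name is "scene" or "side" or "wrist"; returns a dict with "pixels" (420x560x3 uint8, red, green, blue), "vfov" (degrees; the focal length in pixels is half the picture's height over the tangent of half this angle, whatever the lens; pixels are square), "cx", "cy" (the principal point, pixels), "extrinsics" (4x4, takes a point from camera to world coordinates). Camera axes: x right, y up, looking along -z (the intrinsics and any distortion apply to the point x, -y, -z); pixel columns grow to the right and rows downward; lengths in m; the calibration is good to about 2 mm. A picture is of the moment at which its call begins. There is no depth.
- r.finish_job(): hands the job in; it is judged then, once.
The state is a dict: "t": time; "joints": joint angles; "joint_velocities": joint speeds; "effort": joint torques, N m; "eef_pos": TCP position; "orientation": TCP orientation; "ft_force": force on the tool from outside, world axes, zero at the start; "ft_torque": the same for the moment, N m; "width": finger opening in m; "finger_force": force on a finger pad.
Only numpy, scipy, OpenCV 4.12 (cv2) and the standard library are available. Lean on these libraries where they do the work, as an engineer would, in place of code of your own. Each camera call takes 0.05 s, during which the arm holds its last target. There are 200 camera calls.

## Task

Open the blue water tank for a refill: push its orange-gripped safety cap down against the spring, twist it anticlockwise until it is free and lift it off. Then hang the cap by its own hook over any one wall of the empty cardboard carton beside the tank, on the inside or the outside, so that it stays there when let go, and leave everything else on the worktop where it is.

Things in the scene. Friction and masses are not known exactly. Their poses are not given: they have to be found in the camera images.
- cap_grip (a point): Loose safety cap, 0.08 kg; middle of its orange grip bar, on the cap's axis; z up, x to its hook. Lengths in mm. Bar 46 long (x), 16 thick (y), from 18 below this point (black round top) to 18 above. Black part 67 across, 18 to 46 below this point; hidden stem with lugs ends 60 below. Locked: bar's middle 40 above the neck's mouth; cannot be lifted or turned over 5 degrees.
- cap_slot (a point): Roof of the slot of the cap's orange hook, mid-slot: 40.5 mm from the cap's axis towards its +x, 18 mm below the grip bar's middle; axes as the grip's. The slot opens downward and is 14 mm wide (33.5 to 47.5 mm from the axis), between the black round side and the hook's tongue. A wall enters it from below; hung, the cap leans about 20 degrees.
- cap_tongue (a point): Foot of the hook's tongue on the cap's +x side, 50.5 mm from the cap's axis and 41 mm below the grip bar's middle. The tongue is 20 mm wide (y) and 4 mm thick, its foot flared out a little; it hangs from a 20 mm wide, 5 mm thick arm lying on the black top.
- tank_neck (a point): Centre of the mouth of the blue tank's steel filler neck, 108 mm above the worktop; z up. Neck 56 mm across. The tank, fixed to the worktop, is 190 x 140 mm, its flat top 77 mm above the worktop; it reaches 120 mm to -x, 70 mm to +x and 70 mm to either y side of this point. The locked cap's hook points along this point's x, over a red dot.
- tank_open_mark (a point): Green dot on the tank's top, 45 mm from the neck's axis, 80 degrees anticlockwise (from above) from the red dot. Held down, the cap turns anticlockwise; with its hook 70 to 110 degrees from the red dot it is free. Let up there, the spring lifts it to 3 mm above its locked height and it lifts straight off, leaving the neck after about 25 mm more.
- tank_spring (a joint): Spring plunger in the neck, in m: 0 with the cap locked, 0.008 with the cap pressed fully down, -0.003 with the cap free or gone. The cap must be 6 mm or more down (7 is safe) to clear its catch and turn; the spring pushes up with about 3 N when locked, 6 N fully down.
- carton: Empty open cardboard carton, 277 (its x) x 208 (its y) x 77 mm high, fixed in place; origin at the centre of its underside. Walls 5 mm thick, vertical, their rim 77 mm above the worktop; inner floor 34 mm above the worktop. Wall mid-planes: x = -135.5, x = +137, y = -101.5 and y = +101.5 mm in its frame.
- ramekin: Bystander, to be left where it is: white ribbed ramekin, 68 across, 36 high mm; origin at the centre of its underside.
- tape_roll: Bystander, to be left where it is: part-used roll of clear tape lying flat, 67 across, 37 high mm; origin at the centre of its underside.
- marker: Bystander, to be left where it is: blue felt marker lying down, 126 x 18 x 20 mm; origin at the centre of its underside.
- box_cutter: Bystander, to be left where it is: yellow box cutter lying down, 131 x 18 x 14 mm; origin at the centre of its underside.
- cup_mint: Bystander, to be left where it is: mint green cup, 70 across, 50 high mm; origin at the centre of its underside.
- stapler: Bystander, to be left where it is: red stapler, 120 x 32 x 44 mm; origin at the centre of its underside.
- shaker: Bystander, to be left where it is: glass shaker with white cap, 27 across, 74 high mm; origin at the centre of its underside.
- cup_blue: Bystander, to be left where it is: blue cup, 72 across, 54 high mm; origin at the centre of its underside.
There are look-alikes about, which are no part of the job. There is more than one size of the part that bears cap_grip; the job needs the larger.

How it is judged:
On the way, in this order (a step that is already met when the one before it is completed fails the run):
1. the cap is pushed down at least 3 mm against its spring (value of joint tank_spring above 0.003 m), for 0.1 s.
2. the cap is off the neck: its grip at least 80 mm above the mouth of the neck (z of cap_grip in the frame of tank_neck above 0.08 m), for 0.1 s.
At the end, for the whole second after the job is handed in: The cap hangs at rest by its hook over one wall of the carton: the roof of the hook's slot within 10 mm of the height of the rim (from 8 mm below it) and within about 10 mm of the middle of the wall's thickness, away from the corners; the cap bears on the carton and leans less than 0.6 rad (((x of cap_slot in the frame of carton between -0.146 and -0.125 m and y of cap_slot in the frame of carton between -0.1 and 0.1 m) or (x of cap_slot in the frame of carton between 0.1265 and 0.1475 m and y of cap_slot in the frame of carton between -0.1 and 0.1 m) or (y of cap_slot in the frame of carton between -0.112 and -0.091 m and x of cap_slot in the frame of carton between -0.133 and 0.133 m) or (y of cap_slot in the frame of carton between 0.091 and 0.112 m and x of cap_slot in the frame of carton between -0.133 and 0.133 m)) and height (world z) of cap_slot between 0.069 and 0.087 m and angle between cap_grip's own z axis and vertical below 0.6 rad and contact force between cap and carton above 0.2 N and linear speed of cap below 0.02 m/s); the robot touches nothing.
It fails at once if a bystander (ramekin, tape roll, marker, box cutter, cup, stapler or shaker) is moved more than 30 mm (distance of any of ramekin, tape_roll, marker, box_cutter, cup_mint, stapler, shaker, cup_blue from where it was at the start of the episode above 0.03 m).
It also fails if it takes over 51 s, if anything falls off the work surface, if the arm or the gripper's body presses on something with over 40 N, if the wrist force passes 120 N, or if a joint passes its speed limit or range.

## Working session

There is one attempt and no reset: what is moved stays moved. The work goes in short steps, Python scripts to look and compute and a shell command to move; the robot and the scene stay as the last step left them, time stands still between calls to the robot, and variables do not carry over. Pictures are saved under pics/ and viewed, at most 11 in all, crops included, and the job is handed in when it is done.

```bash
mkdir -p pics
python3 - <<'E'
from rig import monitor, eyes, r
import cv2,numpy as np
for n in ["scene","side"]:
    c=eyes.read_camera(n); cv2.imwrite(f"pics/{n}0.png",c["pixels"][:,:,::-1])
    print({k:(np.round(v,4).tolist() if k=="extrinsics" else v) for k,v in c.items() if k!="pixels"})
s=monitor.read_state(); print(s)
E
```

```text
{'vfov': 54.46249319509813, 'cx': 283.2373346064298, 'cy': 211.58252456726896, 'extrinsics': [[0.5491, 0.5659, -0.615, -0.3643], [-0.8358, 0.3737, -0.4024, -0.5441], [0.0021, 0.735, 0.6781, 1.0696], [0.0, 0.0, 0.0, 1.0]]}
{'vfov': 56.53592530907024, 'cx': 278.94527072344874, 'cy': 208.98828143983144, 'extrinsics': [[-0.9713, 0.1321, -0.1976, 0.2539], [-0.2367, -0.4631, 0.8541, 1.1826], [0.0213, 0.8764, 0.4811, 0.768], [0.0, 0.0, 0.0, 1.0]]}
{'t': 0.1, 'joints': array([-2.10124578e-01,  1.58982231e-01,  1.59811940e+00, -3.11886186e-05,
        1.38621829e+00, -2.10096171e-01]), 'joint_velocities': array([-0.00022003, -0.00052057, -0.0038874 ,  0.00275403, -0.00081168,
        0.00013203]), 'effort': array([ 4.86743174e-04, -3.86501849e+01, -3.22960711e+01,  7.02909334e-02,
        3.38891940e-02, -7.24501376e-06]), 'eef_pos': array([5.74442781e-01, 7.39049500e-05, 2.27712943e-01]), 'orientation': array([ 7.07114528e-01,  7.07098507e-01, -4.82742348e-04, -7.16280353e-04]), 'ft_force': array([ 0.65337285, -0.72476391, -0.44315713]), 'ft_torque': array([-0.02644659, -0.02019864,  0.0442045 ]), 'finger_force': 0.0, 'width': 0.09172163925685316}
```

View pics/scene0.png

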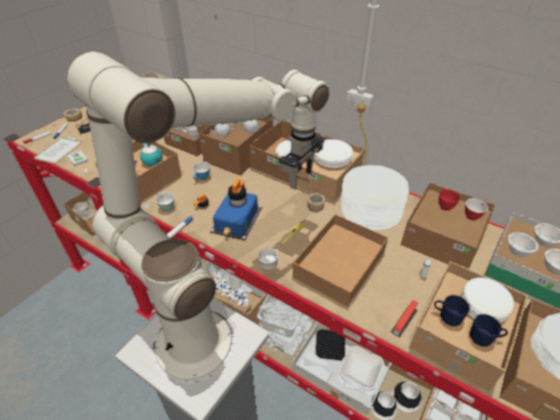

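View pics/side0.png

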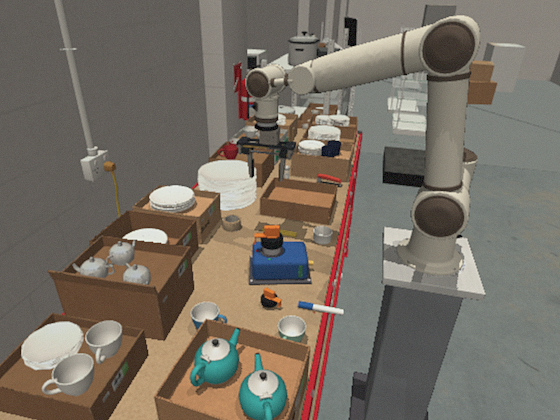

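Scene view: the tank is at about (236,213) with the large cap at (238,190). The carton is at (340,258) and the small look-alike cap at (201,202). In the side view the cap is at (271,237), the tank at (280,262) and the carton at (300,200).

```bash
cat > h.py <<'E'
import numpy as np,cv2
from rig import monitor,eyes,r
def cam(n):
    c=eyes.read_camera(n); c["f"]=210/np.tan(np.radians(c["vfov"]/2)); return c
def ray(c,u,v):
    E=c["extrinsics"]; d=E[:3,:3]@np.array([(u-c["cx"])/c["f"],-(v-c["cy"])/c["f"],-1]); return E[:3,3],d/np.linalg.norm(d)
def onz(c,u,v,z):
    o,d=ray(c,u,v); return o+d*(z-o[2])/d[2]
def proj(c,p):
    E=c["extrinsics"]; q=E[:3,:3].T@(np.asarray(p)-E[:3,3]); return c["cx"]+c["f"]*q[0]/-q[2], c["cy"]-c["f"]*q[1]/-q[2]
def tri(c1,p1,c2,p2):
    o1,d1=ray(c1,*p1);o2,d2=ray(c2,*p2)
    t=np.linalg.lstsq(np.c_[d1,-d2],o2-o1,rcond=None)[0]; a,b=o1+d1*t[0],o2+d2*t[1]
    return (a+b)/2,np.linalg.norm(a-b)
def mask(c,kind):
    h=cv2.cvtColor(c["pixels"],cv2.COLOR_RGB2HSV); R={"orange":((5,170,120),(17,255,255)),"blue":((105,130,40),(122,255,255)),"green":((45,120,60),(85,255,255)),"red":((0,180,80),(3,255,255))}[kind]
    return cv2.inRange(h,*R)
def blobs(m,amin=8):
    n,l,s,ce=cv2.connectedComponentsWithStats(m); return [(s[i].tolist(),ce[i].round(1).tolist()) for i in range(1,n) if s[i,4]>=amin]
E
python3 - <<'E'
from h import *
S=cam("scene");D=cam("side")
for c in(S,D):
    print("or",blobs(mask(c,"orange"),10)); print("bl",blobs(mask(c,"blue"),60))
def crop(c,x,y,w,h,k): return cv2.resize(c["pixels"][y:y+h,x:x+w,::-1],None,fx=k,fy=k,interpolation=cv2.INTER_CUBIC)
a=crop(S,180,170,220,140,3.6);b=crop(D,215,165,220,140,3.6)
cv2.imwrite("pics/ab.png",cv2.resize(np.vstack([a,b]),(471,600)) if 0 else np.hstack([cv2.resize(a,(400,255)),cv2.resize(b,(400,255))]))
cv2.imwrite("pics/c1.png",a)
W=cam("wrist");cv2.imwrite("pics/w0.png",W["pixels"][:,:,::-1]);print(W["extrinsics"],W["vfov"])
E
```

```text
or [([232, 180, 11, 13, 99], [237.1, 186.1]), ([196, 195, 10, 9, 47], [200.9, 198.9])]
bl [([214, 194, 42, 41, 973], [235.0, 214.9])]
or [([255, 225, 25, 13, 229], [269.2, 231.6]), ([264, 288, 17, 19, 135], [271.1, 295.8])]
bl [([252, 242, 56, 37, 1559], [280.4, 262.2]), ([299, 302, 14, 8, 74], [305.3, 305.0])]
[[ 9.99999117e-01 -5.94783151e-04  1.18795926e-03  5.75164033e-01]
 [ 2.66829049e-04  9.65881807e-01  2.58983133e-01  7.26007864e-02]
 [-1.30146704e-03 -2.58982588e-01  9.65881114e-01  3.84032194e-01]
 [ 0.00000000e+00  0.00000000e+00  0.00000000e+00  1.00000000e+00]] 68.34221704545233
```

View pics/c1.png

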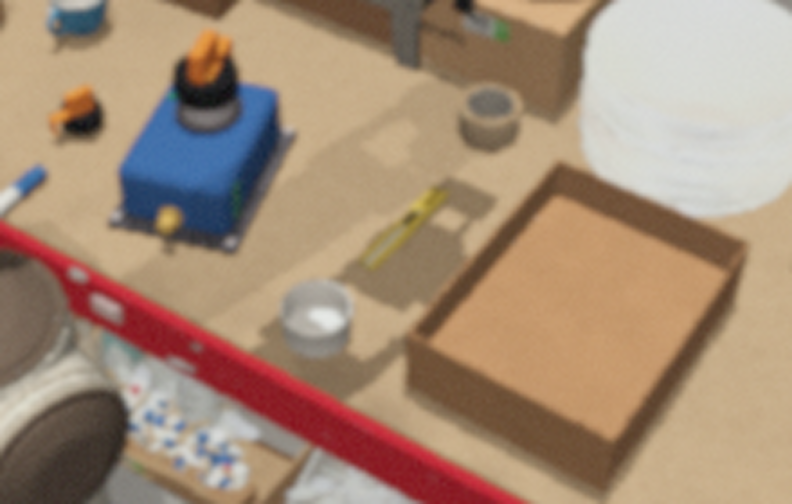

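The scene crop shows the locked cap at crop (207,75) with its orange bar and hook. The carton rim corners are at about (562,163), (747,245), (612,438) and (408,338).

Run:
```python
from h import *
S=cam("scene");D=cam("side")
p,e=tri(S,(237.1,186.1),D,(269.2,231.6));print("cap",p,e)
P=[onz(S,180+u/3.6,170+v/3.6,.077) for u,v in[(562,163),(747,245),(612,438),(408,338)]]
P=np.array(P);print(P.round(3));print(np.linalg.norm(P-np.roll(P,-1,0),axis=1),P.mean(0))
print([proj(D,q) for q in P])
```

```text
cap [0.5026846  0.21984891 0.14183613] 0.00608214162609734
[[ 0.623 -0.123  0.077]
 [ 0.619 -0.319  0.077]
 [ 0.353 -0.312  0.077]
 [ 0.35  -0.115  0.077]]
[0.19631503 0.26654703 0.1968219  0.27296736] [ 0.48638154 -0.21714004  0.077     ]
[(np.float64(262.369748534957), np.float64(196.74429034988523)), (np.float64(275.68595203048153), np.float64(177.0392583632088)), (np.float64(337.2447665370431), np.float64(185.10311118402603)), (np.float64(332.1131096051606), np.float64(206.80843832219807))]
```

View pics/w0.png

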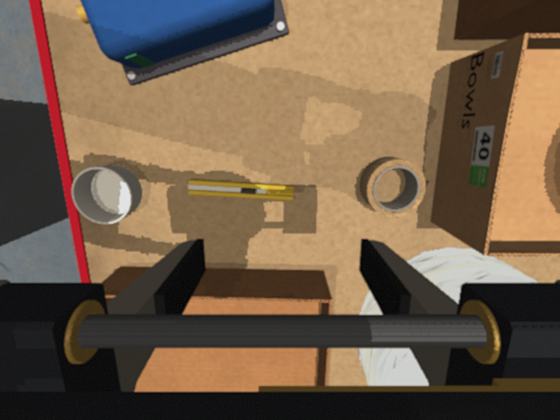

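The wrist view shows the tank edge at top left running from (130,80) to (285,30), so it is yawed about 17°. The carton is at the bottom and the fingers fill rows above 240. I'll move closer to look at the cap from above.

```bash
python3 -m crank '[[0,0,0,0.025,-0.0125,-0.01,1],[0,0,0,0.025,-0.0125,-0.01,1],[0,0,0,0.025,-0.0125,-0.01,1],[0,0,0,0.025,-0.0125,-0.01,1],[0,0,0,0.025,-0.0125,-0.01,1],[0,0,0,0.025,-0.0125,-0.01,1],[0,0,0,0,0,0,1],[0,0,0,0,0,0,1]]'
python3 - <<'E'
from h import *
W=cam("wrist");cv2.imwrite("pics/w1.png",W["pixels"][:,:,::-1])
for k in("orange","green","red","blue"): print(k,blobs(mask(W,k),15))
E
```

```text
t: 1.02
eef_pos: [0.5, 0.1509, 0.2894]
orientation: [0.706, 0.708, 0.001, 0.001]
ft_force: [-0.5, -0.3, 0.2]
width: 0.0922
finger_force: 0.0
orange [([241, 0, 16, 6, 50], [249.9, 2.0]), ([251, 106, 80, 41, 1772], [289.6, 126.6])]
green [([270, 85, 7, 8, 42], [273.0, 88.3]), ([509, 116, 20, 17, 184], [516.7, 125.1]), ([481, 277, 9, 5, 29], [483.8, 279.5])]
red []
blue [([152, 8, 35, 16, 514], [169.2, 15.2]), ([179, 66, 157, 133, 10035], [249.8, 134.9])]
```

View pics/w1.png

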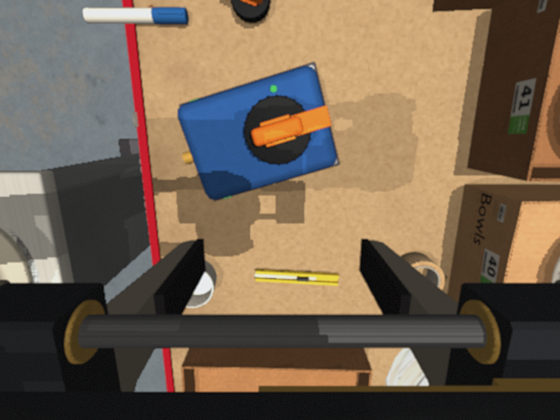

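The wrist view from above shows the hook pointing right and slightly up (about 14°), tip at (330,118). The bar's middle is near (276,131), the green dot is at (273,88) and the tank corners are at (180,108), (314,66), (338,162) and (214,199).

Run:
```python
from h import *
W=cam("wrist")
bl=mask(W,"blue");n,l,s,c=cv2.connectedComponentsWithStats(bl);i=1+np.argmax(s[1:,4])
cs=max(cv2.findContours((l==i).astype(np.uint8),0,2)[0],key=cv2.contourArea)
rc=cv2.boxPoints(cv2.minAreaRect(cs));T=np.array([onz(W,*q,.077) for q in rc]);print("tank",T.round(4).tolist(),np.linalg.norm(T-np.roll(T,-1,0),axis=1))
# black disc
px=W["pixels"].astype(int);bk=((px.max(2)<60)).astype(np.uint8);bk[:90]=0;bk[175:]=0;bk[:,:235]=0;bk[:,325:]=0
q=np.argwhere(cv2.morphologyEx(bk,cv2.MORPH_OPEN,np.ones((3,3))))[:,::-1].astype(np.float32)
h=cv2.convexHull(q);(u,v),rad=cv2.minEnclosingCircle(h);print("disc",u,v,rad,onz(W,u,v,.13),rad*2/W["f"]*(W["extrinsics"][2,3]-.13))
print("green",onz(W,273,88.3,.077))
m=mask(W,"orange");m[:50]=0
p=np.argwhere(m)[:,::-1].astype(np.float32);print(cv2.minAreaRect(p))
print("tip",onz(W,330,118,.13),"barL",onz(W,253,135,.166),"bar",onz(W,276,131,.166))
```

```text
tank [[0.3797, 0.2466, 0.077], [0.5339, 0.2906, 0.077], [0.5725, 0.184, 0.077], [0.4067, 0.1323, 0.077]] [0.16030542 0.11342504 0.17371942 0.11741063]
disc 277.02880859375 128.7408447265625 34.24245834350586 [0.49553639 0.22082232 0.13      ] 0.06964336765276281
green [0.49038545 0.26403809 0.077     ]
((247.41458129882812, 212.5767059326172), (330.963623046875, 184.1876983642578), 83.80465698242188)
tip [0.54721564 0.23101114 0.13      ] barL [0.47502784 0.21570133 0.166     ] bar [0.49517441 0.21911739 0.166     ]
```

```bash
python3 -m crank '[[0,0,0,0.035,-0.002,0.01,1],[0,0,0,0.035,-0.002,0.01,1],[0,0,0.124,0,0,0,1],[0,0,0.124,0,0,0,1],[0,0,0.124,0,0,0,1],[0,0,0.124,0,0,0,1],[0,0,0.124,0,0,0,1],[0,0,0.124,0,0,0,1],[0,0,0.124,0,0,0,1],[0,0,0.124,0,0,0,1],[0,0,0.124,0,0,0,1],[0,0,0.124,0,0,0,1]]'
python3 -m crank '[[0,0,0.05,0,0,0,1],[0,0,0,0,0,0,1],[0,0,0,0,0,0,1]]'
python3 - <<'E'
from h import *
W=cam("wrist");cv2.imwrite("pics/w2.png",W["pixels"][:,:,::-1])
s=monitor.read_state();print(s["joints"].round(3),s["ft_force"])
E=W["extrinsics"];print(E.round(4).tolist())
for k in("orange","green"): print(k,blobs(mask(W,k),15))
E
```

```text
t: 2.12
eef_pos: [0.4964, 0.2186, 0.2675]
orientation: [0.987, 0.161, -0.001, 0.0]
ft_force: [-0.1, -0.1, 0.0]
width: 0.0921
finger_force: 0.0
t: 2.37
eef_pos: [0.4963, 0.219, 0.2678]
orientation: [0.99, 0.14, -0.001, 0.0]
ft_force: [-1.1, 0.5, 0.1]
width: 0.0921
finger_force: 0.0
[ 0.193  0.05   1.636 -0.     1.456  1.483] [-0.35751545 -0.26392916 -0.80843589]
[[0.2775, 0.9278, 0.2495, 0.5665], [-0.9607, 0.2678, 0.073, 0.2392], [0.0009, -0.2599, 0.9656, 0.4238], [0.0, 0.0, 0.0, 1.0]]
orange [([268, 148, 26, 89, 1857], [280.3, 191.5]), ([141, 169, 21, 35, 374], [151.3, 185.9]), ([159, 175, 10, 14, 49], [163.4, 181.1])]
green [([238, 184, 7, 7, 37], [241.2, 186.6])]
```

View pics/w2.png

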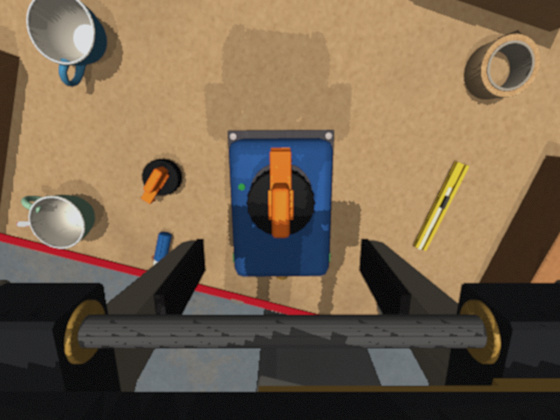

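The wrist view, now aligned, shows the orange bar upright in the picture (columns 268–294, rows 184–237). Its hook is at the top at (280,150) and the green dot at (241,187).

Run:
```python
from h import *
W=cam("wrist");s=monitor.read_state();m=mask(W,"orange")[:, 255:310]
for a,b in((150,160),(162,175),(190,205),(208,232)):
    q=np.argwhere(m[a:b]);print(a,b,q[:,1].min()+255,q[:,1].max()+255,round(q[:,1].mean()+255,2))
px=W["pixels"].max(2);bk=(px<60).astype(np.uint8);k=np.zeros_like(bk);k[155:250,240:325]=1
h=cv2.convexHull(np.argwhere(cv2.morphologyEx(bk*k,cv2.MORPH_OPEN,np.ones((3,3))))[:,::-1].astype(np.float32))
(u,v),rad=cv2.minEnclosingCircle(h);print(u,v,rad)
p=onz(W,u,v,.13);print("disc",p,2*rad/W["f"]*(W["extrinsics"][2,3]-.13))
print("hook mid",onz(W,280.5,155,.135),"bar lo",onz(W,280.5,236,.166), "green",onz(W,241.2,186.6,.077))
from scipy.spatial.transform import Rotation as R
Rm=R.from_quat(s["orientation"]).as_matrix();print("tool dxyz",Rm.T@(p-s["eef_pos"]),Rm.round(3).tolist())
```

```text
150 160 271 290 280.45
162 175 270 291 280.5
190 205 268 293 280.53
208 232 269 293 280.74
280.5706787109375 201.24818420410156 34.91046905517578
disc [0.49877462 0.22094493 0.13      ] 0.06634276005277306
hook mid [0.54206309 0.2334585  0.135     ] bar lo [0.47672935 0.21453719 0.166     ] green [0.49060006 0.26540018 0.077     ]
tool dxyz [ 0.00300855 -0.0007902   0.13815037] [[0.961, 0.277, -0.001], [0.277, -0.961, -0.0], [-0.001, 0.0, -1.0]]
```

The disc measures 66 mm across (67 expected) and agrees with the bar end. I'll centre and descend, then close.

```bash
python3 -m crank '[[0,0,0,0.003,-0.0007,0.03,1],[0,0,0,0,0,0.03,1],[0,0,0,0,0,0.03,1],[0,0,0,0,0,0.017,1],[0,0,0,0,0,0.009,1],[0,0,0,0,0,0,1],[0,0,0,0,0,0,1],[0,0,0,0,0,0,-1],[0,0,0,0,0,0,-1],[0,0,0,0,0,0,-1],[0,0,0,0,0,0,-1],[0,0,0,0,0,0,-1]]'; python3 -m crank '[[0,0,0,0,0,0,-1],[0,0,0,0,0,0,-1],[0,0,0,0,0,0,-1],[0,0,0,0,0,0,-1],[0,0,0,0,0,0,-1],[0,0,0,0,0,0,-1]]'
```

```text
t: 3.47
eef_pos: [0.499, 0.2216, 0.1532]
orientation: [0.99, 0.14, 0.0, -0.0]
ft_force: [-0.4, -0.3, -0.1]
width: 0.0607
finger_force: 0.0
t: 3.97
eef_pos: [0.4987, 0.2215, 0.1526]
orientation: [0.99, 0.14, -0.0, -0.0]
ft_force: [1.1, 0.4, -0.5]
width: 0.0208
finger_force: 0.0
```

```bash
python3 -m crank '[[0,0,0,0,0,0,-1],[0,0,0,0,0,0,-1],[0,0,0,0,0,0,-1],[0,0,0,0,0,0,-1]]'; python3 -m crank '[[0,0,0,0,0,0.002,-1],[0,0,0,0,0,0.002,-1],[0,0,0,0,0,0.002,-1],[0,0,0,0,0,0.0015,-1],[0,0,0,0,0,0,-1],[0,0,0,0,0,0,-1],[0,0,0,0,0,0,-1]]'
```

```text
t: 4.3
eef_pos: [0.4987, 0.2214, 0.1526]
orientation: [0.99, 0.14, -0.0, 0.0]
ft_force: [-0.4, -0.4, -0.8]
width: 0.0155
finger_force: 30.0
t: 4.88
eef_pos: [0.4988, 0.2215, 0.1454]
orientation: [0.99, 0.14, 0.0, 0.0]
ft_force: [-1.3, -1.4, 4.5]
width: 0.0158
finger_force: 30.0
```

```bash
python3 -m crank '[[0,0,0,0,0,0.001,-1],[0,0,0,0,0,0,-1],[0,0,-0.05,0,0,0,-1],[0,0,-0.05,0,0,0,-1],[0,0,-0.05,0,0,0,-1],[0,0,-0.05,0,0,0,-1],[0,0,0,0,0,0,-1]]'; python3 -c "
from h import *
s=monitor.read_state();print(s['ft_force'],s['ft_torque'],s['eef_pos'])"
```

```text
t: 5.47
eef_pos: [0.4992, 0.2219, 0.1447]
orientation: [0.971, 0.239, 0.001, -0.0]
ft_force: [-0.7, -0.2, 3.9]
width: 0.0156
finger_force: 30.0
[-0.65152212 -0.19295844  3.85004769] [0.1073087  0.26544342 0.03092258] [0.49921175 0.22186906 0.1446505 ]
```

```bash
python3 -m crank '[[0,0,-0.114,0,0,0,-1],[0,0,-0.114,0,0,0,-1],[0,0,-0.114,0,0,0,-1],[0,0,-0.114,0,0,0,-1],[0,0,-0.114,0,0,0,-1],[0,0,-0.114,0,0,0,-1],[0,0,-0.114,0,0,0,-1],[0,0,-0.114,0,0,0,-1],[0,0,-0.114,0,0,0,-1],[0,0,-0.114,0,0,0,-1],[0,0,-0.114,0,0,0,-1],[0,0,-0.114,0,0,0,-1]]'; python3 -m crank '[[0,0,0,0,0,0,-1],[0,0,0,0,0,0,-1],[0,0,0,0,0,-0.005,-1],[0,0,0,0,0,-0.006,-1],[0,0,0,0,0,0,-1],[0,0,0,0,0,0,-1]]'
```

```text
t: 6.47
eef_pos: [0.4965, 0.2232, 0.1447]
orientation: [0.6, 0.8, -0.0, -0.003]
ft_force: [-11.1, 4.1, 13.4]
width: 0.0157
finger_force: 30.1
t: 6.97
eef_pos: [0.4965, 0.2226, 0.1544]
orientation: [0.602, 0.798, -0.001, -0.003]
ft_force: [-5.7, 2.7, 4.8]
width: 0.0159
finger_force: 30.0
```

```bash
python3 -m crank '[[0,0,0,0,0,-0.005,-1],[0,0,0,0,0,-0.007,-1],[0,0,0,0,0,-0.007,-1],[0,0,0,0,0,0,-1]]'; python3 -m crank '[[0,0,0,0,0,-0.012,-1],[0,0,0,0,0,-0.02,-1],[0,0,0,0,0,-0.03,-1],[0,0,0,0,0,-0.03,-1],[0,0,0,0,0,-0.03,-1],[0,0,0,0,0,0,-1],[0,0,0,0,0,0,-1]]'
python3 - <<'E'
from h import *
s=monitor.read_state();print(s["joints"].round(3))
W=cam("wrist");S=cam("scene")
cv2.imwrite("pics/w3.png",np.hstack([cv2.resize(W["pixels"][:,:,::-1],(400,300)),cv2.resize(S["pixels"][130:310,170:410,::-1],(400,300))]))
E
```

```text
t: 7.3
eef_pos: [0.5002, 0.2214, 0.1761]
orientation: [0.602, 0.798, 0.001, 0.002]
ft_force: [-0.7, -0.8, -1.7]
width: 0.0158
finger_force: 30.0
t: 7.88
eef_pos: [0.5001, 0.2215, 0.2992]
orientation: [0.602, 0.798, 0.002, 0.002]
ft_force: [-0.0, 0.2, -1.8]
width: 0.0155
finger_force: 30.0
[ 0.196  0.042  1.584 -0.     1.51  -0.082]
```

View pics/w3.png

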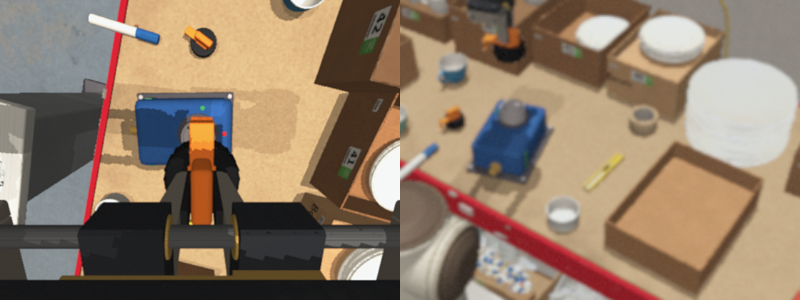

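The wrist view shows the cap held square, with its hook between the fingers pointing up in the picture at (200,125) and the neck bare beneath. The scene view agrees. Next I move towards the carton and turn the hook towards its +y wall.

```bash
python3 -m crank '[[0,0,0,-0.015,-0.005,0.005,-1],[0,0,0,-0.03,-0.0103,0.005,-1],[0,0,0,-0.03,-0.0103,0.005,-1],[0,0,0,-0.03,-0.0103,0.005,-1],[0,0,0,-0.03,-0.0103,0.005,-1],[0,0,0,-0.03,-0.0103,0.005,-1],[0,0,0,-0.03,-0.0103,0,-1],[0,0,0,-0.028,-0.0103,0,-1],[0,0,0,-0.015,-0.005,0,-1],[0,0,0.12,0,0,0,-1],[0,0,0.12,0,0,0,-1],[0,0,0.12,0,0,0,-1]]' && python3 -m crank '[[0,0,0.12,0,0,0,-1],[0,0,0.12,0,0,0,-1],[0,0,0.12,0,0,0,-1],[0,0,0.12,0,0,0,-1],[0,0,0.12,0,0,0,-1],[0,0,0.12,0,0,0,-1],[0,0,0.12,0,0,0,-1],[0,0,0.12,0,0,0,-1],[0,0,0.12,0,0,0,-1],[0,0,0.12,0,0,0,-1],[0,0,0.12,0,0,0,-1],[0,0,0.12,0,0,0,-1]]' && python3 -m crank '[[0,0,0.12,0,0,0,-1],[0,0,0.12,0,0,0,-1],[0,0,0.12,0,0,0,-1],[0,0,0.12,0,0,0,-1],[0,0,0.12,0,0,0,-1],[0,0,0.12,0,0,0,-1],[0,0,0.12,0,0,0,-1],[0,0,0.12,0,0,0,-1],[0,0,0.12,0,0,0,-1],[0,0,0.12,0,0,0,-1],[0,0,0.12,0,0,0,-1],[0,0,0.12,0,0,0,-1]]'; python3 -m crank '[[0,0,0.059,0,0,0,-1],[0,0,0,0,0,0,-1],[0,0,0,0,0,0,-1],[0,0,0,0,0,0,-1]]'
python3 - <<'E'
from h import *
s=monitor.read_state();print(s["joints"].round(3))
W=cam("wrist");cv2.imwrite("pics/w4.png",W["pixels"][:,:,::-1]);print(W["extrinsics"].round(4).tolist())
E
```

```text
t: 8.98
eef_pos: [0.4839, -0.0302, 0.2641]
orientation: [0.738, 0.675, -0.001, -0.002]
ft_force: [0.9, 0.7, -1.2]
width: 0.0158
finger_force: 30.0
t: 9.98
eef_pos: [0.484, -0.0297, 0.264]
orientation: [1.0, 0.021, -0.002, -0.001]
ft_force: [-0.1, 0.9, -0.3]
width: 0.0156
finger_force: 30.0
t: 10.98
eef_pos: [0.484, -0.0297, 0.264]
orientation: [0.766, -0.643, -0.002, 0.001]
ft_force: [-0.4, 0.6, -1.6]
width: 0.0156
finger_force: 30.0
t: 11.32
eef_pos: [0.4845, -0.0298, 0.2652]
orientation: [0.749, -0.663, -0.001, 0.0]
ft_force: [-0.1, 0.7, -0.8]
width: 0.0157
finger_force: 30.0
[-0.311 -0.101  1.79  -0.     1.455  2.708]
[[-0.9925, 0.1175, 0.0334, 0.494], [-0.1222, -0.959, -0.2559, -0.1019], [0.002, -0.258, 0.9661, 0.4211], [0.0, 0.0, 0.0, 1.0]]
```

View pics/w4.png

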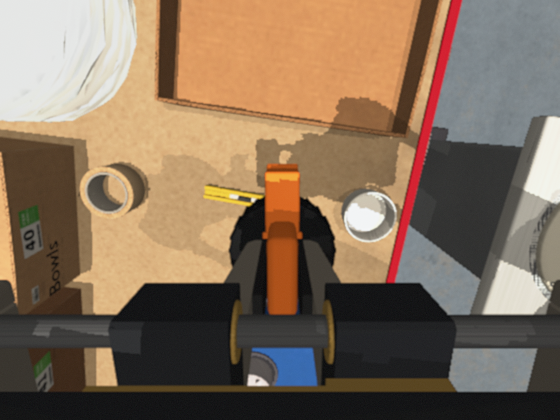

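The wrist view shows the carton's +y rim running from about (158,101) to (405,136), with the cap's hook tip at (282,166) pointing at it. The ramekin at (368,215) and the cutter at (232,195) are clear.

Run:
```python
from h import *
W=cam("wrist");s=monitor.read_state();px=cv2.cvtColor(W["pixels"],cv2.COLOR_RGB2GRAY).astype(float)
g=cv2.cvtColor(W["pixels"],cv2.COLOR_RGB2HSV)
for u in (200,240,380):
    v0=int(101+(u-158)*.142); print(u,v0,[tuple(g[v,u]) for v in range(v0-8,v0+9)] and [int(px[v,u]) for v in range(v0-10,v0+10)])
P=[onz(W,u,v,.077) for u,v in((158,101),(405,136))];print(np.round(P,4),np.degrees(np.arctan2(*(P[0]-P[1])[[1,0]])),np.linalg.norm(P[0]-P[1]))
m=mask(W,"orange");q=np.argwhere(m[160:240,255:310]);print("orange rows min",q[:,0].min()+160)
tb=s["eef_pos"][2]-.0046-.018
print("tip if arm top z",onz(W,282,166,tb+.005),"TCP",s["eef_pos"])
E=W["extrinsics"]
print(monitor.read_state()["orientation"])
```

```text
200 106 [171, 172, 174, 176, 178, 172, 146, 103, 114, 144, 139, 112, 108, 145, 166, 168, 164, 165, 179, 189]
240 112 [167, 169, 170, 173, 170, 148, 109, 88, 114, 147, 144, 120, 124, 155, 169, 169, 168, 169, 180, 189]
380 132 [109, 107, 108, 109, 109, 110, 110, 105, 91, 85, 95, 92, 75, 76, 99, 112, 121, 122, 121, 119]
[[ 0.6263 -0.1128  0.077 ]
 [ 0.3601 -0.1094  0.077 ]] -0.7398691858267025 0.266240077338586
orange rows min 164
tip if arm top z [ 0.4912413  -0.0812973   0.24802992] TCP [ 0.4848064  -0.029863    0.26562992]
[ 7.48745891e-01 -6.62856996e-01 -4.04168217e-04  1.75156805e-04]
```

Run:
```python
from h import *
W=cam("wrist")
P=np.array([onz(W,u,v,.077) for u,v in((200,105.6),(240,111.4),(380,132.4))]);print(P.round(4),np.polyfit(P[:,0],P[:,1],1))
```

```text
[[ 0.5824 -0.1137  0.077 ]
 [ 0.54   -0.113   0.077 ]
 [ 0.3879 -0.1098  0.077 ]] [-0.02015601 -0.10202154]
```

```bash
python3 -m crank '[[0,0,0.07,0,0,0.02,-1],[0,0,0.07,0,0,0.03,-1],[0,0,0,0,0,0.03,-1],[0,0,0,0,0,0.02,-1],[0,0,0,0,0,0,-1],[0,0,0,0,0,0,-1]]'
python3 - <<'E'
from h import *
s=monitor.read_state();q=s["orientation"];print(s["eef_pos"],np.degrees(2*np.arctan2(q[1],q[0])),s["joints"].round(2))
W=cam("wrist");cv2.imwrite("pics/w5.png",W["pixels"][:,:,::-1])
D=cam("side");cv2.imwrite("pics/s5.png",D["pixels"][:,:,::-1]);print(blobs(mask(D,"orange"),20))
E
```

```text
t: 11.97
eef_pos: [0.4844, -0.0297, 0.1656]
orientation: [-0.7, 0.714, 0.001, -0.001]
ft_force: [0.3, -0.6, -0.0]
width: 0.0157
finger_force: 30.0
[ 0.48440047 -0.02970731  0.16557423] 268.9083833027742 [-0.31 -0.02  1.91 -0.    1.25  2.85]
[([289, 185, 6, 14, 56], [291.4, 192.6]), ([264, 288, 17, 19, 137], [271.1, 295.7])]
```

View pics/w5.png

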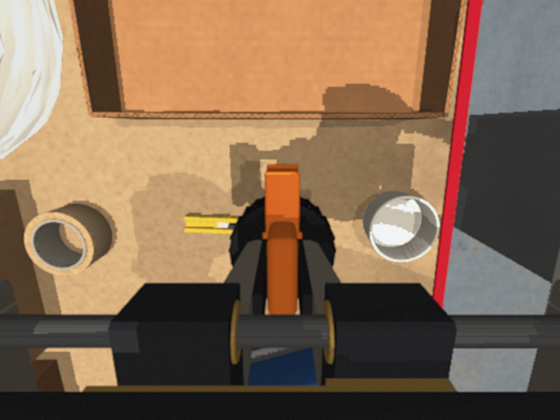

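The hook tip is at (282,164) and the carton rim now runs level at row ~116, so the cap is square to the wall.

Run:
```python
from h import *
W=cam("wrist");px=cv2.cvtColor(W["pixels"],cv2.COLOR_RGB2GRAY)
for u in(220,340):print([int(x) for x in px[106:124,u]])
for v in(113,115.5,118):print(v,onz(W,282,v,.077))
s=monitor.read_state();print("tip",onz(W,282,164.5,s["eef_pos"][2]-.0176))
```

```text
[166, 167, 170, 167, 147, 115, 92, 80, 113, 144, 150, 149, 125, 93, 129, 165, 170, 168]
[108, 108, 109, 109, 108, 108, 103, 84, 76, 92, 96, 94, 84, 67, 76, 94, 98, 98]
113 [ 0.48517413 -0.11371665  0.077     ]
115.5 [ 0.48520848 -0.11189213  0.077     ]
118 [ 0.48524297 -0.11006036  0.077     ]
tip [ 0.48556533 -0.08297241  0.15064437]
```

```bash
python3 -m crank '[[0,0,0,0.014,0,0,-1],[0,0,0,0.0137,0,0,-1],[0,0,0,0.0137,0,0,-1],[0,0,0,0,0,0.015,-1],[0,0,0,0,0,0.01,-1],[0,0,0,0,0,0.01,-1],[0,0,0,0,0,0.01,-1],[0,0,0,0,0,0.01,-1],[0,0,0,0,0,0,-1],[0,0,0,0,0,0,-1]]'
python3 - <<'E'
from h import *
W=cam("wrist");D=cam("side")
cv2.imwrite("pics/w6.png",np.hstack([cv2.resize(W["pixels"][60:270,140:420,::-1],(400,300)),cv2.resize(D["pixels"][150:255,230:370,::-1],(400,300),interpolation=cv2.INTER_CUBIC)]))
E
```

```text
t: 12.95
eef_pos: [0.4838, -0.0709, 0.1104]
orientation: [-0.7, 0.714, 0.001, -0.0]
ft_force: [0.5, 0.3, -0.8]
width: 0.016
finger_force: 30.0
```

View pics/w6.png

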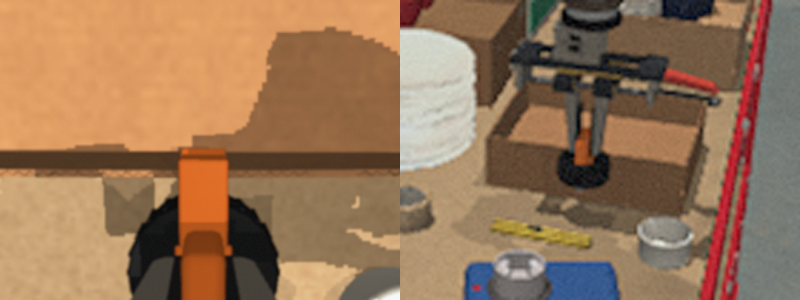

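The rim (crop row ~172) lies midway between the black side (~197) and the hook tip (~150), so the wall is in the slot. I'll lower it until it touches.

```bash
python3 -m crank '[[0,0,0,0,0,0.004,-1],[0,0,0,0,0,0.004,-1],[0,0,0,0,0,0.002,-1],[0,0,0,0,0,0,-1],[0,0,0,0,0,0,-1]]'; python3 -m crank '[[0,0,0,0,0,0.0015,-1],[0,0,0,0,0,0,-1],[0,0,0,0,0,0,-1]]'
```

```text
t: 13.47
eef_pos: [0.4841, -0.0713, 0.1009]
orientation: [-0.7, 0.714, 0.0, -0.0]
ft_force: [-0.4, 0.2, -1.1]
width: 0.0156
finger_force: 30.0
t: 13.72
eef_pos: [0.4842, -0.0713, 0.0996]
orientation: [-0.7, 0.714, -0.0, -0.0]
ft_force: [-0.4, 0.2, -0.2]
width: 0.0161
finger_force: 30.0
```

```bash
python3 -m crank '[[0,0,0,0,0,0.001,-1],[0,0,0,0,0,0,-1],[0,0,0,0,0,0,-1]]'; python3 -m crank '[[0,0,0,0,0,0,-0.5],[0,0,0,0,0,0,-0.4],[0,0,0,0,0,0,-0.3],[0,0,0,0,0,0,-0.1],[0,0,0,0,0,0,0.2],[0,0,0,0,0,0,0.4],[0,0,0,0,0,0,0.4],[0,0,0,0,0,0,0.4],[0,0,0,0,0,0,0.4],[0,0,0,0,0,0,0.4]]';  python3 -m crank '[[0,0,0,0,0,-0.01,0.4],[0,0,0,0,0,-0.03,0.4],[0,0,0,0,0,-0.03,0.4],[0,0,0,0,0,-0.03,0.4],[0,0,0,0,0,-0.03,0.4],[0,0,0,0,0,0,0.4],[0,0,0,0,0,0,0.4]]'
python3 - <<'E'
from h import *
W=cam("wrist");D=cam("side")
cv2.imwrite("pics/w7.png",np.hstack([cv2.resize(W["pixels"][:,:,::-1],(400,300)),cv2.resize(D["pixels"][150:255,230:370,::-1],(400,300),interpolation=cv2.INTER_CUBIC)]))
E
```

```text
t: 13.97
eef_pos: [0.4845, -0.0714, 0.099]
orientation: [-0.7, 0.714, -0.0, 0.0]
ft_force: [-0.5, 0.9, 2.0]
width: 0.0158
finger_force: 30.0
t: 14.8
eef_pos: [0.4842, -0.0713, 0.0986]
orientation: [-0.7, 0.714, 0.0, -0.0]
ft_force: [-0.4, -0.3, 0.4]
width: 0.0643
finger_force: 0.0
t: 15.38
eef_pos: [0.4855, -0.0718, 0.2313]
orientation: [-0.7, 0.714, -0.002, 0.001]
ft_force: [1.1, -0.3, -0.3]
width: 0.0642
finger_force: 0.0
```

View pics/w7.png

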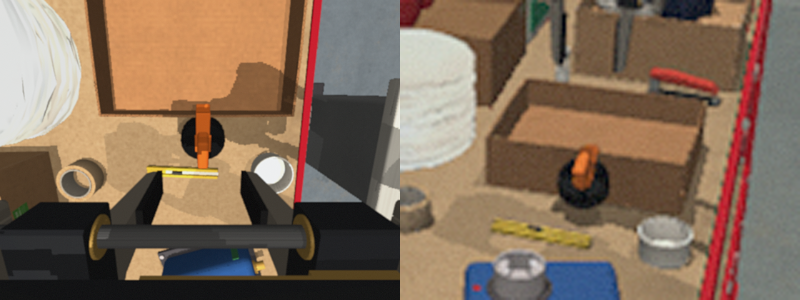

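The cap hangs on the outside of the +y wall, hook over the rim at wrist (203,108), leaning as expected. The gripper is clear and the bystanders have not moved.

```bash
python3 -m crank '[[0,0,0,0,0,0,0.4],[0,0,0,0,0,0,0.4],[0,0,0,0,0,0,0.4],[0,0,0,0,0,0,0.4],[0,0,0,0,0,0,0.4],[0,0,0,0,0,0,0.4]]'; python3 -c "
from rig import r
print(r.finish_job())"
```

```text
t: 15.98
eef_pos: [0.4842, -0.0713, 0.2284]
orientation: [-0.7, 0.714, 0.0, -0.0]
ft_force: [-0.3, 0.1, 0.0]
width: 0.0645
finger_force: 0.0
the job is handed in; nothing more can be done
None
```

The tank is open: its safety cap is off and hangs by its hook on the outside of the carton wall facing the tank. The job was handed in at about 16 s, with the gripper clear and no bystander visibly moved; the hand-in returned no verdict.

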